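# Load the mirror on the rail carriage and free its brake

## Task

Take the square framed mirror from its stand and lean it on the rail carriage: bottom edge flat on the ledge, back flat against the sloped backstop, bright face outwards, centred side to side. Set it down gently. Then, once it leans there by itself, squeeze in the release button in the grip of the carriage's brake lever and swing the lever fully down, let go, and leave the mirror leaning and the case and mouse where they are.

Things in the scene. Friction and masses are not known exactly. Their poses are not given: they have to be found in the camera images.
- mirror_center (a point): Centre of the mirror, a square plate 120 x 120 x 12 mm (about 0.3 kg), black frame and back, bright metallic face. x: normal to the plate, out of the bright face; y: along its width; z: along its height. It starts upright (z up) in its stand; its upper 85 mm stand free, so it can be taken by its top edge from above, across the 12 mm thickness.
- mirror_face (a point): Centre of the mirror's bright face, 6 mm from mirror_center along its x.
- backstop: Sloped grey backstop on the carriage. Origin: middle of the inside corner of ledge and backstop face, 74 mm above table. x: normal of the face, outwards (away from robot, 20 deg upward); y: level, along the ledge; z: up along the face, which leans 20 deg, top towards the robot. Face 100 wide, 75 mm up z; ledge square to it, 130 wide, 32 mm out. Seated mirror_center: (6, 0, 60) mm, axes parallel
- brake_lever (a joint): Brake lever angle: 0 to 0.12 at the start (up: 43 to 50 deg above level, grip end towards the robot), 0.8 fully down on its stop (4 deg above level). Needs about 4 N at the grip; stays where left. A pawl stops it near 0.2 unless the button is pressed in (4 mm or more) and kept in until the lever is past 0.5.
- lever_grip (a point): Centre of the lever's black rubber grip at the place of the button, 125 mm from the hinge. The grip is 105 mm long (from 62 to 168 mm from the hinge), 24 mm wide, 22 mm high. Axes: x along the lever towards the hinge, y level along the hinge axis, z square to both (up). With the button, 32 mm wide when free, 26 mm when pressed in.
- lever_hinge (a point): The brake lever's hinge, 90 mm above the table; the lever swings about the y axis here (turns with the lever; swinging down turns it about -y).
- brake_button (a joint): Release button, a grey bar 44 x 16 mm on the side of the grip that faces -y of lever_grip (the side away from the mirror); stands 8 mm proud. 0 is out, 0.006 m fully pressed in (towards +y); springs back, 6 N at full travel. Squeezing the grip across its width at lever_grip presses it.
- mirror: The mirror itself; origin at the middle of its lower edge, axes as mirror_center.
- carriage: Black carriage on a short rail, fixed; origin on the table near under the backstop, x away from the robot, y to the robot's left. Plate 180 (x) x 340 mm (y), its top 45 mm above the table. The brake lever stands 190 mm from the origin on the -y side.
- stand: Slotted foot that holds the mirror at the start, fixed: base 90 x 160 mm, white slot walls up to 45 mm above the table, 39 mm thick over both; slot 15 mm wide, its floor 10 mm above the table. Origin under its centre.
- case: Closed aluminium instrument case, 130 x 150 x 60 mm, bystander; origin under its centre.
- mouse: Black computer mouse, 100 x 58 x 30 mm, bystander; origin under its centre.
Not all that is in view belongs to the job. There is more than one size of the mirror; the job needs the smallest.

How it is judged:
By the outcome, as a careful person would: the job done as asked, in the order asked, and still so for the second after the job is handed in, with the robot touching nothing.
It also fails if it takes over 54 s, if anything falls off the work surface, if the arm or the gripper's body presses on something with over 40 N, if the wrist force passes 120 N, or if a joint passes its speed limit or range.

## Robot

A 6-joint arm with a two-finger parallel gripper is mounted at the origin on the work surface. World frame = base frame: x ahead of the robot, y to its left, z up, the work surface at z = 0. Lengths are in m, angles in rad, forces in N, time in s.
With the tool pointing down it reaches from about 0.25 to 0.775 m from the base axis. Payload 8.9 kg.
Tool frame: the origin (TCP) lies at the very end of the fingers, on their centre line; the grasp point (between the pads) lies 19 mm behind it; x points along the fingers, y is the direction in which the jaws open and shut, and the axes are right-handed (so a half turn about x gives the same grasp; the last joint's range is limited). The gripper opens to 85 mm and grips with 20 to 120 N. Pads are 22 mm wide; open, the fingers measure 114 mm over their backs; the gripper's body (76 mm by 85 mm) begins 54 mm behind the grasp point. The pads swing forward as they close: fully open they stand 13 mm farther back than shut.
Start: joints at [-1.298, 0.291, -0.153, 1.127, 0, 1.431], TCP at [0.21, -0.481, 0.231] pointing down, gripper open.
Joint ranges: [-2.52, 2.52], [-0.91, 1.74], [-1.3, 1.37], [-1.96, 2.02], [-1.52, 1.47], [-3.14, 3.14]. Speed limits (rad/s): [2.22, 2.22, 2.79, 3.14, 3.14, 3.14].

## Interface

Orientations are given as a rotation vector (axis times angle).
In Python, from station import * gives the robot as it stands.
- The arm moves only by the tool servo_tool, never from a script. Its argument "commands" is a list of rows, each a list of 2 entries, a list of its own where there are three numbers: the shift along the tool's x, y, z in cm, then the turn about the tool's x in rad. A call has 1 to 12 rows; each row is the pose to reach, as a shift and turn from the pose measured when the call began, along the tool's axes at that moment; what a row does not reach only later rows make up. A row lasts 1/12 s, in which the tool goes at most 41.7 mm and 7.16 degrees, less where a joint would pass 70% of its speed; a pose out of reach is approached as far as the arm can. A call with a gripper value outside its range is refused whole. "gripper" is the closure, from 0 (fully open) to 1 (shut), set as the call begins (left out, the last holds). The fingers move at their own pace and stop on an object; "squeeze" is the grip in N (left out, the last holds). Time passes only in rows, so rows that repeat a pose let the fingers close. It gives the time, the measured TCP pose, the force and the opening at its end, in the units of the state.
- observe(): the state, without advancing time (a new reading comes with each control period).
- capture(name): name is "scene" or "top" or "wrist"; returns the picture (480x640x3 uint8, red, green, blue); there is no depth.
- camera_info(name): a dict with "fx", "fy", "cx", "cy" (pixels), "view" (4x4, takes a point from world to camera coordinates); the wrist camera has in their place "mount" (4x4, takes a point from camera to tool coordinates, whose origin is the TCP and whose axes are the tool frame's). Camera axes: x right, y down, z forward; pixel columns grow to the right and rows downward; lengths in m; the calibration is good to about 2 mm. The wrist camera is an equidistant fisheye: a pixel r from the principal point sees the ray r / f radians off the axis. A picture is of the moment at which its call begins: read the wrist's pose just before it. camera_info takes no time and is no camera call.
- finish_job(): hands the job in, once; it reports no verdict.
The state is a dict: "time_s": time; "q": joint angles; "qd": joint speeds; "joint_efforts": joint torques, N m; "eef_pos": TCP position; "tcp_rot": TCP orientation; "wrist_force": force on the tool from outside, world axes, zero at the start; "moment": the same for the moment, N m; "finger_gap": finger opening in m.
Only numpy, scipy, OpenCV 4.12 (cv2) and the standard library are available. Lean on these libraries where they do the work, as an engineer would, in place of code of your own. Each camera call takes 0.05 s, during which the arm holds its last target.

## Working session

There is one attempt and no reset: what is moved stays moved. The work goes in short steps, Python scripts to look and compute and a tool call to move; the robot and the scene stay as the last step left them, time stands still between calls to the robot, and variables do not carry over. Pictures are saved under pics/ and viewed, and the job is handed in when it is done.

Besides the shell and the picture viewer there is one more tool, called after "Call:" in YAML: its name, and indented under it one key for each argument. servo_tool: Moves the arm, as the interface text tells. Its arguments: {"type":"object","properties":{"commands":{"type":"array","items":{"type":"array"}},"gripper":{"type":"number"},"squeeze":{"type":"number"}},"required":["commands"]}

```bash
ls; mkdir -p pics; python3 - <<'E'
from station import *
import cv2,numpy as np
print(observe())
for n in("scene","top","wrist"):
    c=camera_info(n);print(n,c)
    cv2.imwrite(f"pics/{n}0.png",capture(n)[:,:,::-1])
E
```

```text
pics
{'time_s': 0.0, 'q': array([-1.29826705e+00,  2.91262797e-01, -1.54103156e-01,  1.12671386e+00,
       -1.06041205e-05,  1.43154322e+00]), 'qd': array([-4.48299575e-05,  1.21813596e-03, -1.35815367e-04,  4.00592895e-04,
       -5.16948982e-04, -8.43234848e-04]), 'joint_efforts': array([-2.43999231e-03, -5.37145042e+01,  3.31370437e+01,  1.60504470e-02,
       -3.38319614e-04,  3.68351118e-05]), 'eef_pos': array([ 0.21003331, -0.48068483,  0.23075004]), 'tcp_rot': array([ 1.99505782,  0.41799406, -1.99525359]), 'wrist_force': array([-0.39887287, -0.07759517, -0.43321356]), 'moment': array([0.00257595, 0.02479718, 0.00967235]), 'finger_gap': 0.08565248289116408}
scene {'fx': 452.21985522370954, 'fy': 452.21985522370954, 'cx': 320.8267942172671, 'cy': 231.9876671401196, 'view': array([[-0.1343956 ,  0.99088026,  0.0097019 ,  0.05191396],
       [ 0.80990942,  0.11548074, -0.57507471, -0.42511069],
       [-0.57095057, -0.06942985, -0.81804336,  1.6354084 ],
       [ 0.        ,  0.        ,  0.        ,  1.        ]])}
top {'fx': 585.3672528041783, 'fy': 585.3672528041783, 'cx': 31
[... 153 characters left out ...]
30e-01, -1.06432382e-02, -1.65687151e-01,
         6.24926678e-01],
       [ 1.65690407e-01,  5.81230999e-04, -9.86177647e-01,
         1.51498414e+00],
       [ 0.00000000e+00,  0.00000000e+00,  0.00000000e+00,
         1.00000000e+00]])}
wrist {'fx': 371.64829954431775, 'fy': 371.64829954431775, 'cx': 317.5485081392451, 'cy': 238.43184154368288, 'mount': array([[-7.37211106e-04, -2.64866131e-01,  9.64284911e-01,
        -1.41267655e-01],
       [ 9.99998174e-01, -1.89524528e-03,  2.43935659e-04,
         7.58628196e-04],
       [ 1.76294613e-03,  9.64283330e-01,  2.64867044e-01,
        -6.65252397e-02],
       [ 0.00000000e+00,  0.00000000e+00,  0.00000000e+00,
         1.00000000e+00]])}
```

View pics/scene0.png

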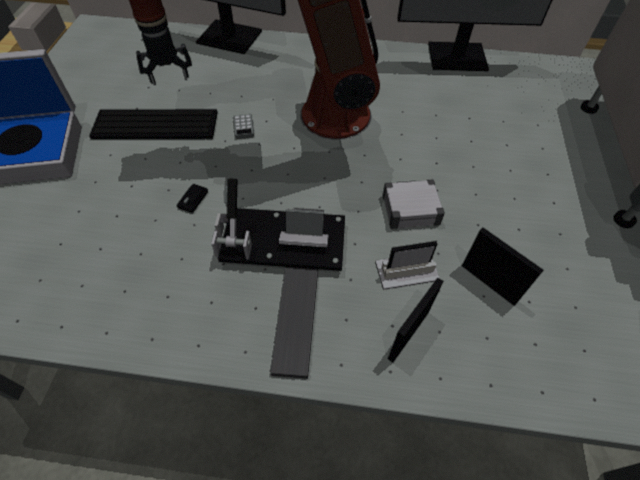

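View pics/top0.png

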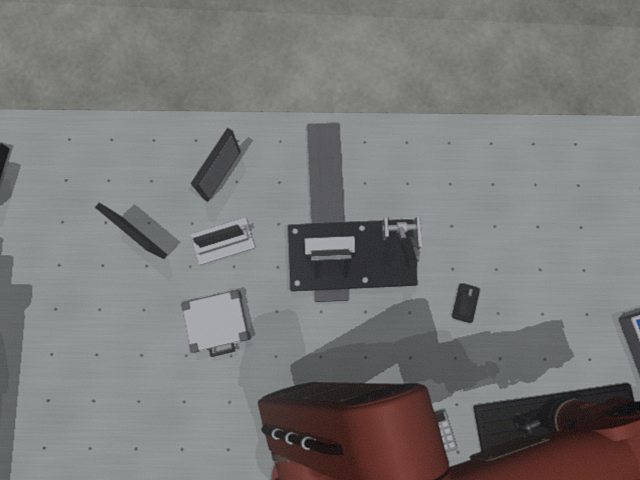

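View pics/wrist0.png

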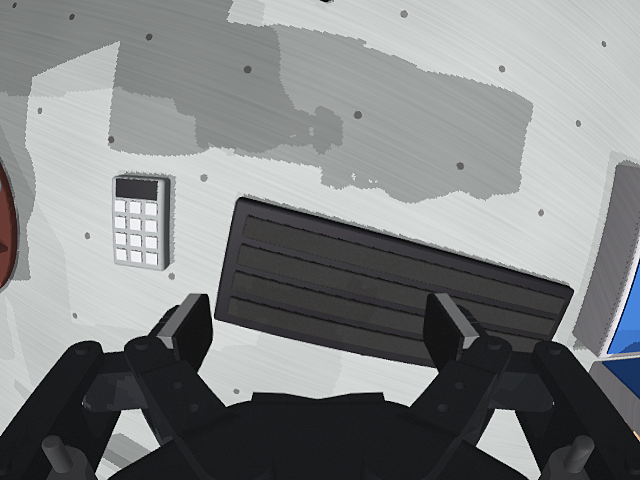

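```bash
cat > h.py <<'E'
from station import *
import cv2,numpy as np
from scipy.spatial.transform import Rotation as R
def ray(n,u,v,obs=None):
    c=camera_info(n)
    d=np.array([(u-c['cx'])/c['fx'],(v-c['cy'])/c['fy'],1.])
    if n=='wrist':
        o=obs or observe(); x=d[:2]; r=np.hypot(*x)
        d=np.array([*(x/r*np.sin(r)),np.cos(r)]) if r>0 else np.array([0,0,1.])
        M=c['mount'];Rt=R.from_rotvec(o['tcp_rot']).as_matrix()
        return Rt@M[:3,3]+o['eef_pos'],Rt@M[:3,:3]@d
    V=c['view'];return -V[:3,:3].T@V[:3,3],V[:3,:3].T@d
def onz(n,u,v,z,obs=None):
    p,d=ray(n,u,v,obs);return p+d*(z-p[2])/d[2]
def tri(*obs_):
    A=np.zeros((3,3));b=np.zeros(3)
    for (p,d) in obs_:
        d=d/np.linalg.norm(d);P=np.eye(3)-np.outer(d,d);A+=P;b+=P@p
    x=np.linalg.solve(A,b)
    return x,[np.linalg.norm((np.eye(3)-np.outer(d,d)/(d@d))@(x-p)) for p,d in obs_]
def proj(n,X,obs=None):
    c=camera_info(n);X=np.asarray(X,float)
    if n=='wrist':
        o=obs or observe();M=c['mount'];Rt=R.from_rotvec(o['tcp_rot']).as_matrix()
        t=Rt.T@(X-o['eef_pos']);k=M[:3,:3].T@(t-M[:3,3]);r=np.hypot(*k[:2]);th=np.arctan2(r,k[2])
        return c['cx']+c['fx']*th*k[0]/r,c['cy']+c['fy']*th*k[1]/r
    V=c['view'];k=V[:3,:3]@X+V[:3,3];return c['cx']+c['fx']*k[0]/k[2],c['cy']+c['fy']*k[1]/k[2]
def crop(src,x0,y0,x1,y1,dst):
    im=cv2.imread(src)[y0:y1,x0:x1];s=min(800/(x1-x0),600/(y1-y0))
    cv2.imwrite(dst,cv2.resize(im,None,fx=s,fy=s,interpolation=cv2.INTER_CUBIC));print(dst,s)
E
python3 - <<'E'
from h import *
crop('pics/scene0.png',365,215,465,290,'pics/c1.png')
crop('pics/top0.png',180,205,270,272,'pics/c2.png')
crop('pics/scene0.png',200,170,360,290,'pics/c3.png')
crop('pics/top0.png',280,205,440,315,'pics/c4.png')
E
```

```text
pics/c1.png 8.0
pics/c2.png 8.88888888888889
pics/c3.png 5.0
pics/c4.png 5.0
```

View pics/c1.png

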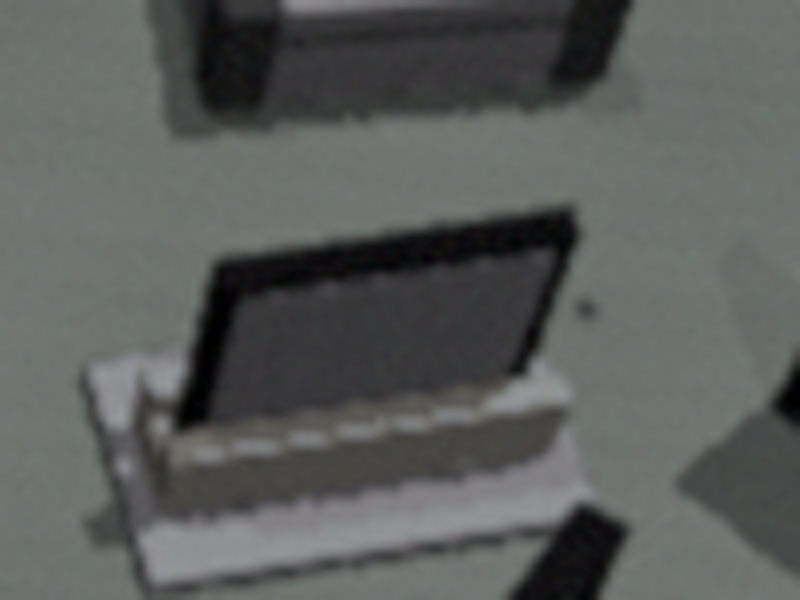

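View pics/c2.png

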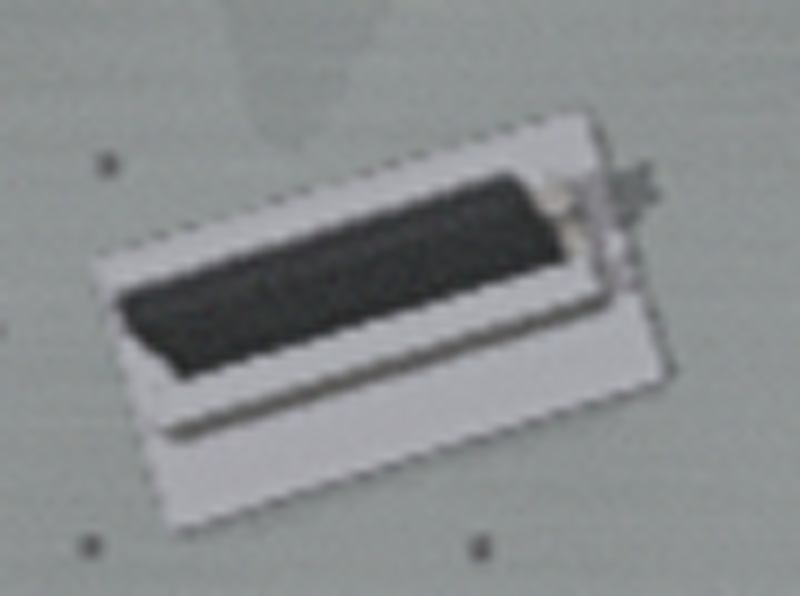

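View pics/c3.png

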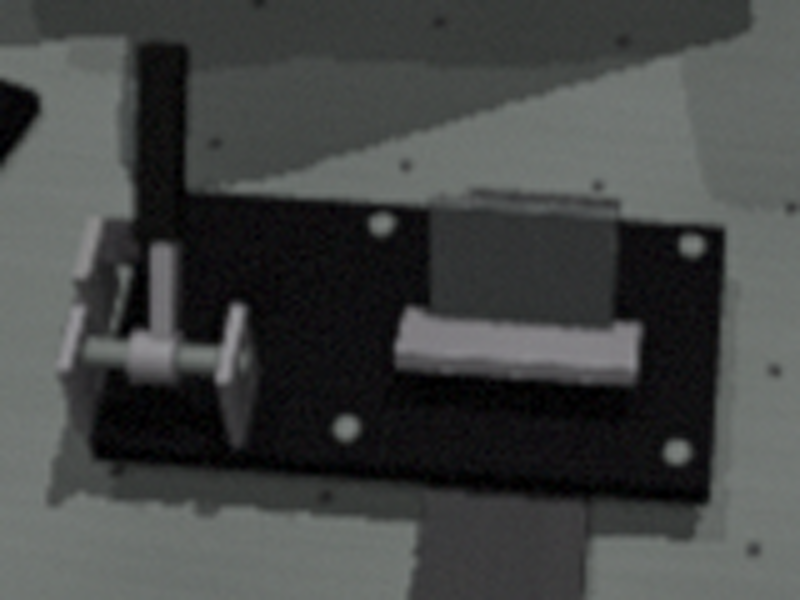

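View pics/c4.png

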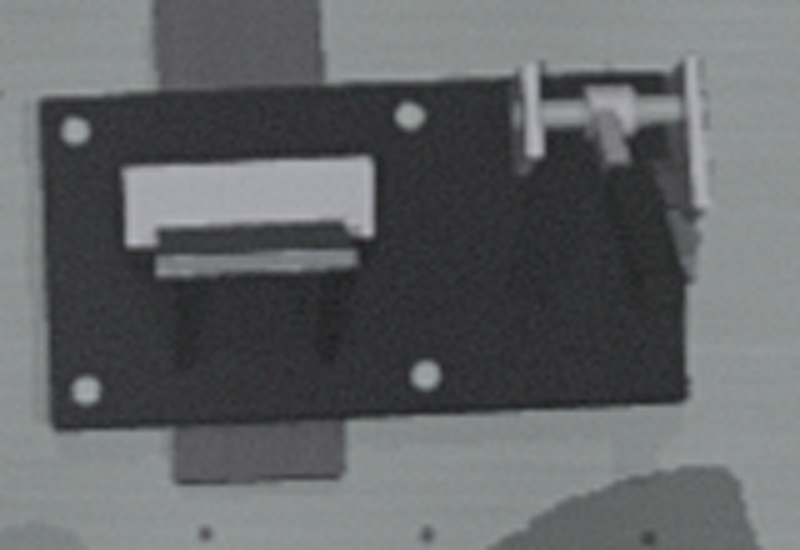

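```bash
python3 - <<'E'
from h import *
for n in('top','scene'): print(n,ray(n,320,240)[0].round(3))
k=8.8889
def T(u,v):return 180+u/k-.44,205+v/k-.44
def S(u,v):return 365+u/8-.44,215+v/8-.44
for z in(.130,.045):
  print(z,[onz('top',*T(*a),z)[:2].round(4) for a in((120,298),(510,178),(565,262),(182,378))])
print('stand base z.0..',[onz('top',*T(*a),.01)[:2].round(4) for a in((97,262),(585,115),(668,378),(178,528))])
print('walltop',[onz('top',*T(*a),.045)[:2].round(4) for a in((165,430),(608,290))])
print('scene top',[onz('scene',*S(*a),.130)[:2].round(4) for a in((215,262),(575,207),(180,428))])
# carriage
def T(u,v):return 280+u/5-.4,205+v/5-.4
def S(u,v):return 200+u/5-.4,170+v/5-.4
print('plate',[onz('top',*T(*a),.045)[:2].round(4) for a in((40,98),(52,428),(688,400),(672,72))])
print('plate sc',[onz('scene',*S(*a),.045)[:2].round(4) for a in((725,230),(708,495),(95,455))])
print('screws top',[onz('top',*T(*a),.047)[:2].round(4) for a in((76,131),(410,117),(86,390),(426,375))])
print('screws sc ',[onz('scene',*S(*a),.047)[:2].round(4) for a in((677,452),(347,427),(692,245),(382,223))])
print('ledge outer top',[tri(ray('top',*T(*a)),ray('scene',*S(*b))) for a,b in (((123,167),(635,380)),((374,157),(397,362)))])
print('backstop top',[tri(ray('top',*T(*a)),ray('scene',*S(*b))) for a,b in (((155,258),(618,203)),((358,250),(432,198)))])
print('axle', tri(ray('top',*T(612,108)),ray('scene',*S(155,350))))
E
```

```text
top [0.365 0.02  1.598]
scene [1.285 0.111 1.093]
0.13 [array([0.6074, 0.3284]), array([0.6435, 0.218 ]), array([0.6192, 0.2015]), array([0.5845, 0.3097])]
0.045 [array([0.6214, 0.3462]), array([0.6596, 0.2295]), array([0.6339, 0.212 ]), array([0.5972, 0.3264])]
stand base z.0.. [array([0.6384, 0.3612]), array([0.6865, 0.2115]), array([0.604 , 0.1834]), array([0.5558, 0.3326])]
walltop [array([0.5813, 0.3309]), array([0.6255, 0.1987])]
scene top [array([0.6349, 0.2139]), array([0.5973, 0.328 ]), array([0.6978, 0.206 ])]
plate [array([0.6622, 0.0928]), array([0.4843, 0.0832]), array([ 0.5027, -0.2542]), array([ 0.6802, -0.2488])]
plate sc [array([0.4862, 0.0829]), array([0.6649, 0.0925]), array([ 0.6864, -0.2388])]
screws top [array([0.6439, 0.073 ]), array([ 0.6535, -0.1068]), array([0.5044, 0.0654]), array([ 0.5143, -0.1149])]
screws sc  [array([0.6416, 0.0729]), array([ 0.651 , -0.1071]), array([0.5012, 0.0652]), array([ 0.5109, -0.1149])]
ledge outer top [(array([0.61925789, 0.04666126, 0.07871113]), [np.float64(0.0001867876650728443), np.float64(0.00018678766507287484)]), (array([ 0.62579439, -0.08370587,  0.07847436]), [np.float64(0.001551320105361039), np.float64(0.001551320105360973)])]
backstop top [(array([0.56072902, 0.02870636, 0.155587  ]), [np.float64(0.00028472461695711325), np.float64(0.00028472461695711466)]), (array([ 0.56650925, -0.0711047 ,  0.14915099]), [np.float64(0.0012078040194858555), np.float64(0.001207804019485853)])]
axle (array([ 0.64959504, -0.20715915,  0.09903672]), [np.float64(0.0006831802849103309), np.float64(0.0006831802849103445)])
```

```bash
python3 - <<'E'
from h import *
o=observe();M=R.from_rotvec(o['tcp_rot']).as_matrix();print(M.round(4),o['time_s'])
print(np.degrees(np.arctan2(M[1,1],M[0,1])), 'yaw of tool y; q6',np.degrees(o['q']).round(1))
# backstop: ledge outer edge at z=.085 from top; backstop face top at .1445
def T(u,v):return 280+u/5-.4,205+v/5-.4
print([onz('top',*T(*a),.085).round(4) for a in((123,167),(374,157))],[onz('top',*T(*a),.1445).round(4) for a in((155,258),(358,250),(157,278),(358,270))])
E
```

```text
[[-3.000e-04  4.003e-01 -9.164e-01]
 [ 1.000e-03 -9.164e-01 -4.003e-01]
 [-1.000e+00 -1.000e-03 -2.000e-04]] 0.15
-66.4045938202166 yaw of tool y; q6 [-74.4  16.7  -8.8  64.6   0.   82. ]
[array([0.6182, 0.0467, 0.085 ]), array([ 0.6249, -0.0848,  0.085 ])] [array([0.5622, 0.0291, 0.1445]), array([ 0.5673, -0.0726,  0.1445]), array([0.5521, 0.0279, 0.1445]), array([ 0.5572, -0.0726,  0.1445])]
```

Call:
servo_tool:
  commands:
    - [[-2, -26, -34], -0.74]
    - [[-2, -26, -34], -0.74]
    - [[-2, -26, -34], -0.74]
    - [[-2, -26, -34], -0.74]
    - [[-2, -26, -34], -0.74]
    - [[-2, -26, -34], -0.74]
    - [[-2, -40, -52], -1.1]
    - [[-2, -40, -52], -1.1]
    - [[-2, -46, -59], -1.3]
    - [[-2, -46, -59], -1.3]
    - [[-2, -52.6, -67.8], -1.473]
    - [[-2, -52.6, -67.8], -1.473]
  gripper: 0

```text
time_s: 1.15
eef_pos: [0.4505, -0.0406, 0.2471]
tcp_rot: [0.971, 1.344, -0.969]
wrist_force: [1.1, -1.0, 0.1]
finger_gap: 0.0853
```

```bash
cat >> h.py <<'E'
def plan(xyz,yaw_deg,o=None):
    "shift (cm, tool axes) and turn from here to world xyz with tool-y yaw"
    o=o or observe();M=R.from_rotvec(o['tcp_rot']).as_matrix()
    s=M.T@(np.asarray(xyz)-o['eef_pos'])*100
    y=np.degrees(np.arctan2(M[1,1],M[0,1]));a=-((yaw_deg-y+180)%360-180)
    print('t',round(o['time_s'],2),'pos',o['eef_pos'].round(4),'yaw',round(y,2),'gap',round(o['finger_gap'],4),'F',o['wrist_force'].round(2),'M',o['moment'].round(2))
    print('shift cm',s.round(2),'turn',round(np.radians(a),3),'q',np.degrees(o['q']).round(0))
E
python3 -c "
from h import *
plan((.60,.262,.25),18)"
```

```text
t 1.15 pos [ 0.4505 -0.0406  0.2471] yaw 18.36 gap 0.0853 F [ 1.13 -1.02  0.11] M [ 0.   -0.03  0.02]
shift cm [ -0.26  23.72 -24.01] turn 0.006 q [-14.   8. -17.  65.   0.  57.]
```

Call:
servo_tool:
  commands:
    - [[-0.3, 26, -24.3], 0]
    - [[-0.3, 26, -24.3], 0]
    - [[-0.3, 26, -24.3], 0]
    - [[-0.3, 26, -24.3], 0]
    - [[-0.3, 26, -24.3], 0]
    - [[-0.3, 26, -24.3], 0]
    - [[-0.3, 26, -24.3], 0]
    - [[-0.3, 26, -24.3], 0]
    - [[-0.3, 26, -24.3], 0]
    - [[-0.3, 26, -24.3], 0]
    - [[-0.3, 26, -24.3], 0]

```text
time_s: 2.07
eef_pos: [0.6205, 0.2731, 0.249]
tcp_rot: [0.968, 1.346, -0.969]
wrist_force: [-0.5, 0.5, 0.8]
finger_gap: 0.0854
```

```bash
python3 - <<'E'
from h import *
plan((.621,.272,.102),18)
o=observe();im=capture('wrist');cv2.imwrite('pics/w1.png',im[:,:,::-1]);np.save('w1.npy',o,allow_pickle=True)
plan((.621,.272,.102),18)
E
```

```text
t 2.07 pos [0.6205 0.2731 0.249 ] yaw 18.47 gap 0.0854 F [-0.48  0.47  0.75] M [-0.09 -0.02 -0.01]
shift cm [14.7   0.03  0.13] turn 0.008 q [18. 34. 21. 77.  0. 89.]
t 2.12 pos [0.6203 0.272  0.2495] yaw 18.4 gap 0.0854 F [ 0.08 -0.17 -0.95] M [ 0.02 -0.    0.03]
shift cm [14.75  0.08  0.02] turn 0.007 q [17. 34. 21. 77.  0. 89.]
```

View pics/w1.png

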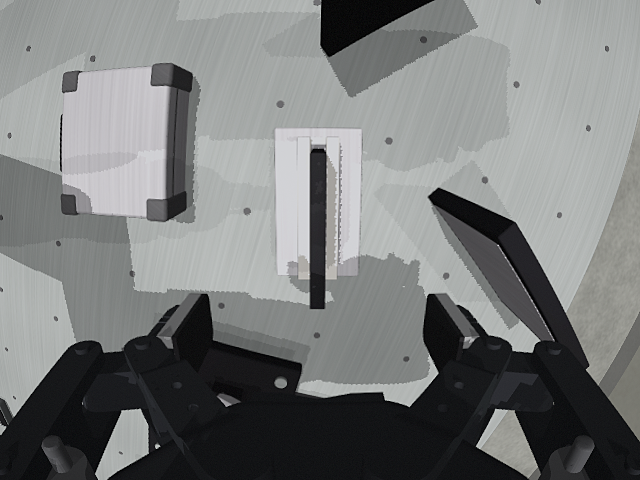

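```bash
python3 - <<'E'
from h import *
o=np.load('w1.npy',allow_pickle=True).item()
crop('pics/w1.png',260,120,380,320,'pics/c5.png')
im=cv2.imread('pics/w1.png').max(2)
for r in(155,200,250,300): 
    c=[i for i in range(300,345) if im[r,i]<60];print(r,c[0],c[-1])
for a in((310,150),(326.5,150),(310,308),(325,308)): print(onz('wrist',*a,.13,o).round(4))
print('tcp proj',proj('wrist',o['eef_pos'],o),proj('wrist',(.621,.272,.13),o))
E
```

```text
pics/c5.png 3.0
155 310 325
200 310 325
250 310 324
300 310 323
[0.5966 0.3265 0.13  ]
[0.6074 0.3301 0.13  ]
[0.6337 0.2128 0.13  ]
[0.6447 0.2164 0.13  ]
tcp proj (np.float64(318.7581514926495), np.float64(301.3937127734697)) (np.float64(318.6108038129964), np.float64(232.75089473861172))
```

View pics/c5.png

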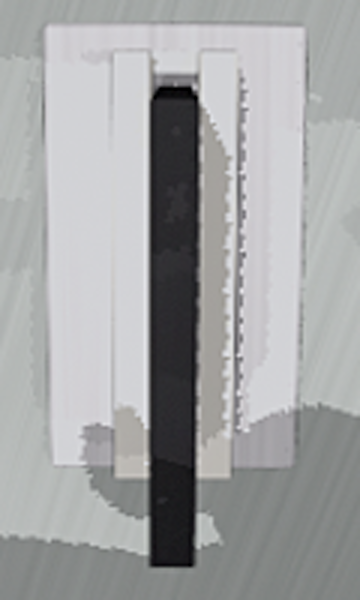

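Call:
servo_tool:
  commands:
    - [[4, 0.03, 0.05], 0.007]
    - [[8, 0.03, 0.05], 0.007]
    - [[12, 0.03, 0.05], 0.007]
    - [[14.9, 0.03, 0.05], 0.007]
    - [[14.9, 0.03, 0.05], 0.007]
    - [[14.9, 0.03, 0.05], 0.007]

```text
time_s: 2.62
eef_pos: [0.6195, 0.2702, 0.1002]
tcp_rot: [0.973, 1.344, -0.979]
wrist_force: [0.2, -0.4, 1.2]
finger_gap: 0.0854
```

Call:
servo_tool:
  commands:
    - [[0, 0, 0], 0]
    - [[0, 0, 0], 0]
    - [[0, 0, 0], 0]
    - [[0, 0, 0], 0]
    - [[0, 0, 0], 0]
    - [[0, 0, 0], 0]
    - [[0, 0, 0], 0]
    - [[0, 0, 0], 0]
  gripper: 1
  squeeze: 35

```text
time_s: 3.28
eef_pos: [0.6201, 0.2704, 0.1008]
tcp_rot: [0.974, 1.343, -0.977]
wrist_force: [0.2, 1.3, 5.1]
finger_gap: 0.0112
```

```bash
python3 - <<'E'
from h import *
plan((.6206,.2715,.27),18)
E
```

```text
t 3.28 pos [0.6201 0.2704 0.1008] yaw 17.94 gap 0.0112 F [0.18 1.25 5.15] M [ 0.07 -0.21  0.  ]
shift cm [-16.92   0.04  -0.1 ] turn -0.001 q [17. 38.  6. 58.  0. 89.]
```

Call:
servo_tool:
  commands:
    - [[-1, 0, 0], 0]
    - [[-3, 0, 0], 0]
    - [[-6, 0, 0], 0]
    - [[-10, 0, 0], 0]
    - [[-14, 0, 0], 0]
    - [[-17, 0, 0], 0]
    - [[-17, 0, 0], 0]
    - [[-17, 0, 0], 0]

```text
time_s: 3.95
eef_pos: [0.621, 0.2707, 0.2726]
tcp_rot: [0.976, 1.342, -0.975]
wrist_force: [0.4, 0.3, -4.0]
finger_gap: 0.0111
```

```bash
python3 - <<'E'
from h import *
plan((.66,-.018,.28),3.05)
cv2.imwrite('pics/s1.png',capture('scene')[:,:,::-1])
o=observe();cv2.imwrite('pics/w2.png',capture('wrist')[:,:,::-1]);np.save('w2.npy',o,allow_pickle=True)
crop('pics/s1.png',200,120,480,330,'pics/s1c.png')
E
```

```text
t 3.95 pos [0.621  0.2707 0.2726] yaw 17.94 gap 0.0111 F [ 0.39  0.27 -4.04] M [ 0.04  0.03 -0.03]
shift cm [-0.75 -5.18 28.67] turn 0.26 q [17. 34. 24. 80.  0. 89.]
pics/s1c.png 2.857142857142857
```

View pics/s1c.png

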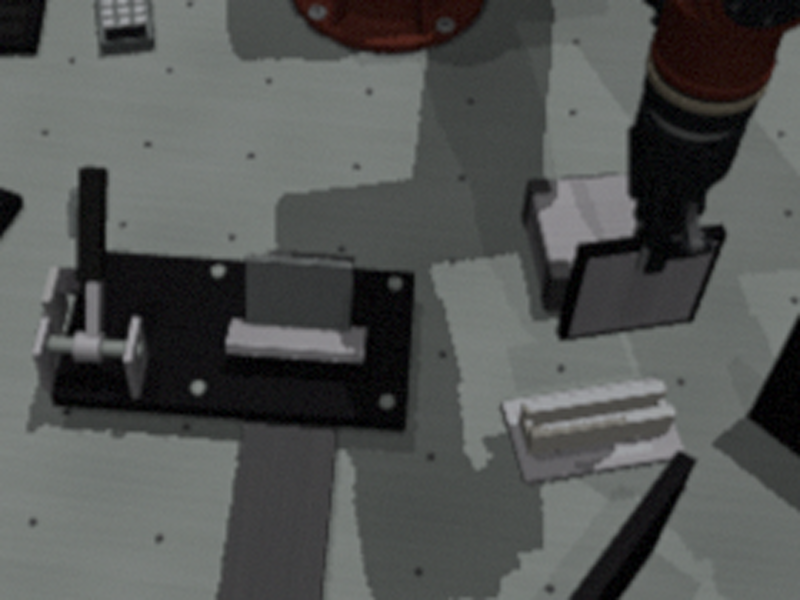

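View pics/w2.png

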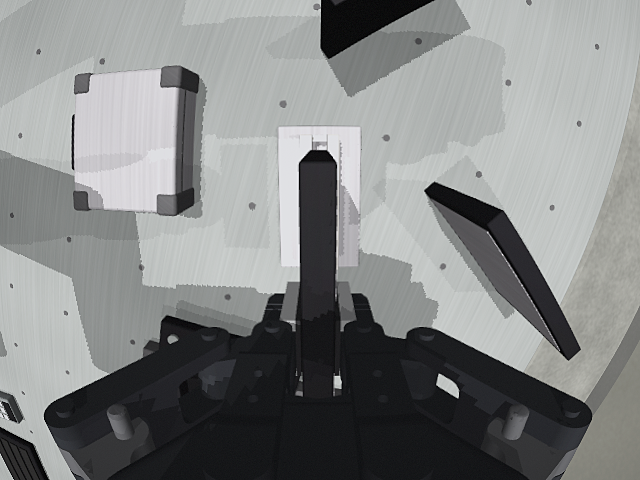

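Call:
servo_tool:
  commands:
    - [[-0.75, -3.6, 9], 0.1]
    - [[-0.75, -3.6, 9], 0.1]
    - [[-0.75, -3.6, 9], 0.1]
    - [[-0.75, -7.3, 18], 0.18]
    - [[-0.75, -7.3, 18], 0.18]
    - [[-0.75, -10.9, 27.1], 0.26]
    - [[-0.75, -10.9, 27.1], 0.26]
    - [[-0.75, -10.9, 27.1], 0.26]
    - [[-0.75, -10.9, 27.1], 0.26]
    - [[-0.75, -10.9, 27.1], 0.26]
    - [[-0.75, -10.9, 27.1], 0.26]

```text
time_s: 4.97
eef_pos: [0.5986, -0.0209, 0.2758]
tcp_rot: [1.166, 1.24, -1.176]
wrist_force: [-0.4, -0.3, -3.9]
finger_gap: 0.0115
```

```bash
python3 - <<'E'
from h import *
plan((.601,-.0208,.185),3.05)
cv2.imwrite('pics/s2.png',capture('scene')[:,:,::-1])
o=observe();cv2.imwrite('pics/w3.png',capture('wrist')[:,:,::-1]);np.save('w3.npy',o,allow_pickle=True)
crop('pics/s2.png',200,120,400,270,'pics/s2c.png')
E
```

```text
t 4.97 pos [ 0.5986 -0.0209  0.2758] yaw 3.02 gap 0.0115 F [-0.37 -0.26 -3.89] M [ 0.06 -0.01 -0.05]
shift cm [9.08 0.31 0.01] turn -0.0 q [-9. 24.  9. 75. -0. 78.]
pics/s2c.png 4.0
```

View pics/s2c.png

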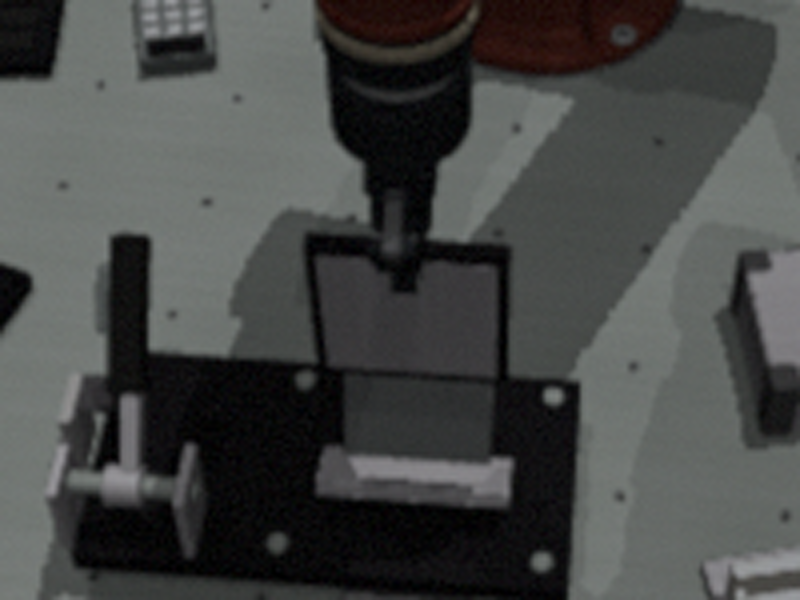

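View pics/w3.png

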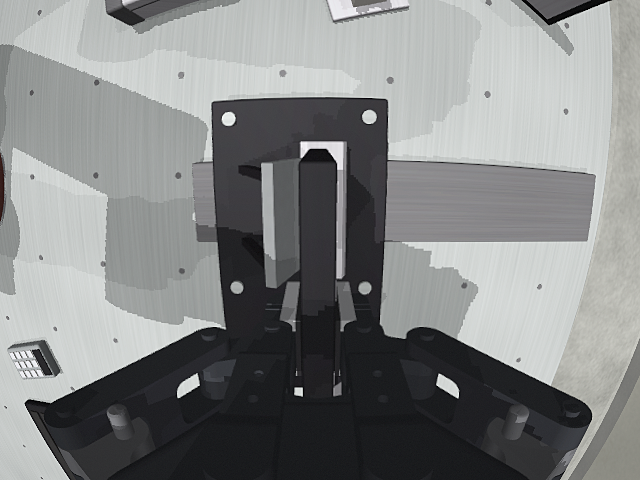

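```bash
python3 - <<'E'
from h import *
o=np.load('w3.npy',allow_pickle=True).item()
crop('pics/w3.png',240,120,370,310,'pics/c6.png')
for a in((346,141),(345,278)): print('ledge',onz('wrist',*a,.085,o).round(4))
for a in((272,162),(276,287)): print('face',onz('wrist',*a,.1445,o).round(4))
print('ledge far corners y',onz('wrist',302,142,.076,o))
for a in ((229,119),(369,117),(237,288),(365,288)):print('scr',onz('wrist',*a,.047,o).round(4))
for p in((.6201,.2704,.1008),):pass
E
```

```text
pics/c6.png 3.1578947368421053
ledge [0.6191 0.0449 0.085 ]
ledge [ 0.627  -0.0837  0.085 ]
face [0.5617 0.027  0.1445]
face [ 0.5671 -0.0714  0.1445]
ledge far corners y [0.57978114 0.04177637 0.076     ]
scr [0.5039 0.0628 0.047 ]
scr [0.643  0.0705 0.047 ]
scr [ 0.5133 -0.1175  0.047 ]
scr [ 0.6532 -0.1092  0.047 ]
```

View pics/c6.png

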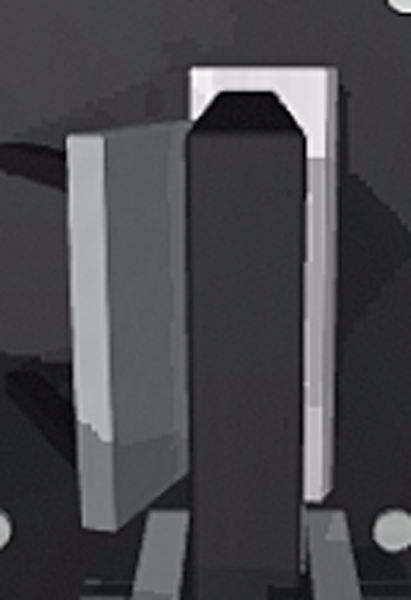

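Call:
servo_tool:
  commands:
    - [[2, 0.3, 0.02], 0]
    - [[4.5, 0.3, 0.02], 0]
    - [[7, 0.3, 0.02], 0]
    - [[8.5, 0.3, 0.02], 0]
    - [[9.5, 0.3, 0.02], 0]
    - [[9.5, 0.3, 0.02], 0]
    - [[9.5, 0.3, 0.02], 0]

```text
time_s: 5.65
eef_pos: [0.6014, -0.0194, 0.1815]
tcp_rot: [1.164, 1.24, -1.174]
wrist_force: [1.2, -0.3, -3.1]
finger_gap: 0.0113
```

```bash
python3 - <<'E'
from h import *
plan((.601,-.0211,.170),3.05)
cv2.imwrite('pics/s3.png',capture('scene')[:,:,::-1])
crop('pics/s3.png',240,150,360,240,'pics/s3c.png')
E
```

```text
t 5.65 pos [ 0.6014 -0.0194  0.1815] yaw 3.18 gap 0.0113 F [ 1.15 -0.3  -3.15] M [-0.01 -0.03  0.01]
shift cm [ 1.15 -0.04  0.17] turn 0.002 q [-9. 27. -1. 63. -0. 78.]
pics/s3c.png 6.666666666666667
```

View pics/s3c.png

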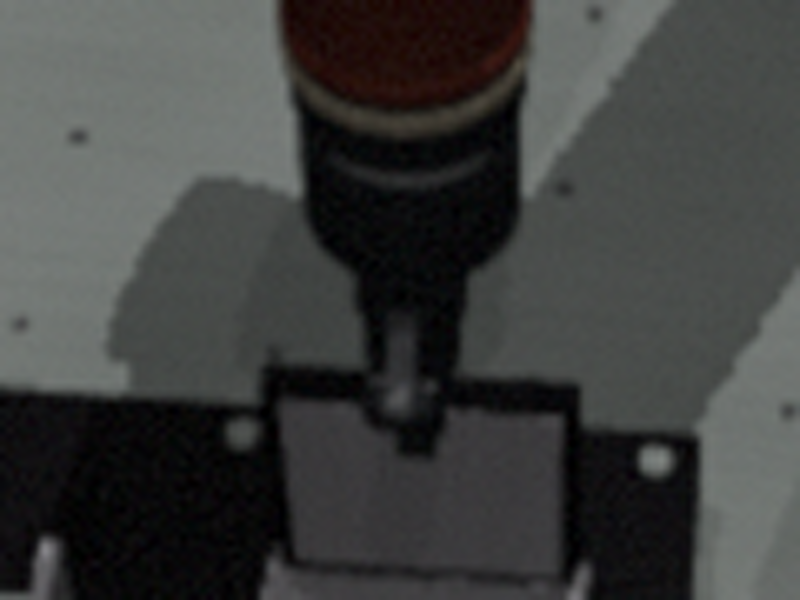

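Call:
servo_tool:
  commands:
    - [[0.4, -0.04, 0.17], 0]
    - [[0.6, -0.04, 0.17], 0]
    - [[0.7, -0.04, 0.17], 0]
    - [[0.8, -0.04, 0.17], 0]
    - [[0.85, -0.04, 0.17], 0]
    - [[0.9, -0.04, 0.17], 0]
    - [[0.9, -0.04, 0.17], 0]

```text
time_s: 6.28
eef_pos: [0.6016, -0.0214, 0.1733]
tcp_rot: [1.165, 1.239, -1.173]
wrist_force: [0.7, 0.3, -3.8]
finger_gap: 0.0112
```

```bash
python3 - <<'E'
from h import *
plan((.601,-.0211,.170),3.05)
E
```

```text
t 6.28 pos [ 0.6016 -0.0214  0.1733] yaw 3.16 gap 0.0112 F [ 0.72  0.27 -3.78] M [-0.01 -0.01  0.02]
shift cm [ 0.33 -0.06 -0.03] turn 0.002 q [-9. 27. -2. 61. -0. 78.]
```

Call:
servo_tool:
  commands:
    - [[0.1, 0, 0], 0]
    - [[0.15, 0, 0], 0]
    - [[0.2, 0, 0], 0]
    - [[0.25, 0, 0], 0]
    - [[0.3, 0, 0], 0]

```text
time_s: 6.7
eef_pos: [0.6018, -0.0212, 0.171]
tcp_rot: [1.166, 1.238, -1.172]
wrist_force: [-0.8, 2.3, 8.1]
finger_gap: 0.0114
```

Call:
servo_tool:
  commands:
    - [[0, -0.1, 0], 0]
    - [[0, -0.15, 0], 0]
    - [[0.02, -0.2, 0], 0]
    - [[0.04, -0.25, 0], 0]
    - [[0.06, -0.3, 0], 0]
    - [[0.06, -0.3, 0], 0]

```text
time_s: 7.2
eef_pos: [0.5987, -0.0214, 0.1702]
tcp_rot: [1.165, 1.238, -1.173]
wrist_force: [-0.5, -0.4, -2.6]
finger_gap: 0.0117
```

```bash
python3 - <<'E'
from h import *
plan((.601,-.0211,.170),3.05)
o=observe();cv2.imwrite('pics/w4.png',capture('wrist')[:,:,::-1])
E
```

```text
t 7.2 pos [ 0.5987 -0.0214  0.1702] yaw 3.17 gap 0.0117 F [-0.47 -0.38 -2.6 ] M [-0.06 -0.04 -0.02]
shift cm [ 0.02  0.23 -0.02] turn 0.002 q [-9. 27. -2. 61. -0. 78.]
```

View pics/w4.png

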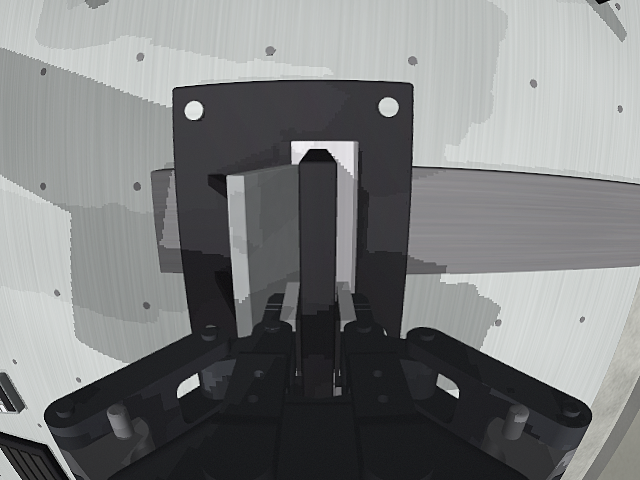

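Call:
servo_tool:
  commands:
    - [[0.04, -0.1, 0], 0]
    - [[0.08, -0.2, 0], 0]
    - [[0.1, -0.25, 0], 0]
    - [[0.12, -0.3, 0], 0]
    - [[0.12, -0.3, 0], 0]

```text
time_s: 7.67
eef_pos: [0.5956, -0.0216, 0.1691]
tcp_rot: [1.165, 1.238, -1.173]
wrist_force: [0.0, 0.4, -2.1]
finger_gap: 0.0114
```

Call:
servo_tool:
  commands:
    - [[0.02, -0.05, 0], 0]
    - [[0.04, -0.1, 0], 0]
    - [[0.06, -0.15, 0], 0]
    - [[0.08, -0.2, 0], 0]
    - [[0.08, -0.2, 0], 0]

```text
time_s: 8.08
eef_pos: [0.5943, -0.0217, 0.1688]
tcp_rot: [1.166, 1.237, -1.171]
wrist_force: [3.3, 0.3, 1.0]
finger_gap: 0.0111
```

Call:
servo_tool:
  commands:
    - [[0, 0.03, 0], 0]
    - [[0, 0.03, 0], 0]
    - [[0, 0.03, 0], 0]
    - [[0, 0.03, 0], 0]
  gripper: 0.76

```text
time_s: 8.42
eef_pos: [0.5943, -0.0217, 0.1686]
tcp_rot: [1.166, 1.237, -1.172]
wrist_force: [0.4, -0.2, 0.1]
finger_gap: 0.0204
```

```bash
python3 - <<'E'
from h import *
plan((.601,-.0211,.170),3.05)
o=observe();cv2.imwrite('pics/w5.png',capture('wrist')[:,:,::-1])
cv2.imwrite('pics/s5.png',capture('scene')[:,:,::-1])
crop('pics/s5.png',240,150,360,240,'pics/s5c.png')
E
```

```text
t 8.42 pos [ 0.5943 -0.0217  0.1686] yaw 3.16 gap 0.0204 F [ 0.38 -0.21  0.08] M [ 0.01 -0.    0.03]
shift cm [-0.14  0.67 -0.02] turn 0.002 q [-9. 27. -3. 60. -0. 78.]
pics/s5c.png 6.666666666666667
```

View pics/w5.png

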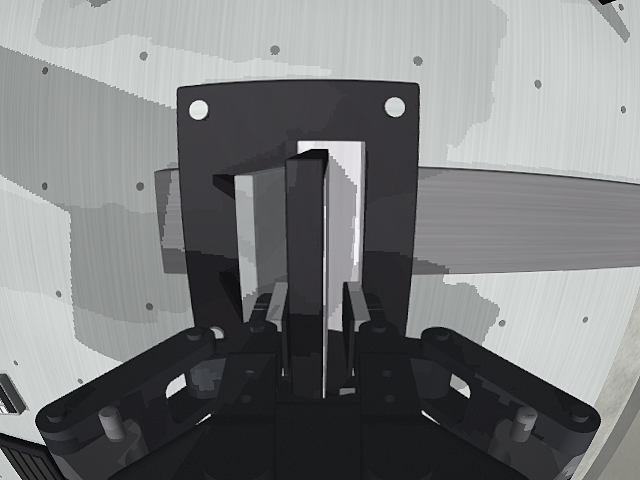

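View pics/s5c.png

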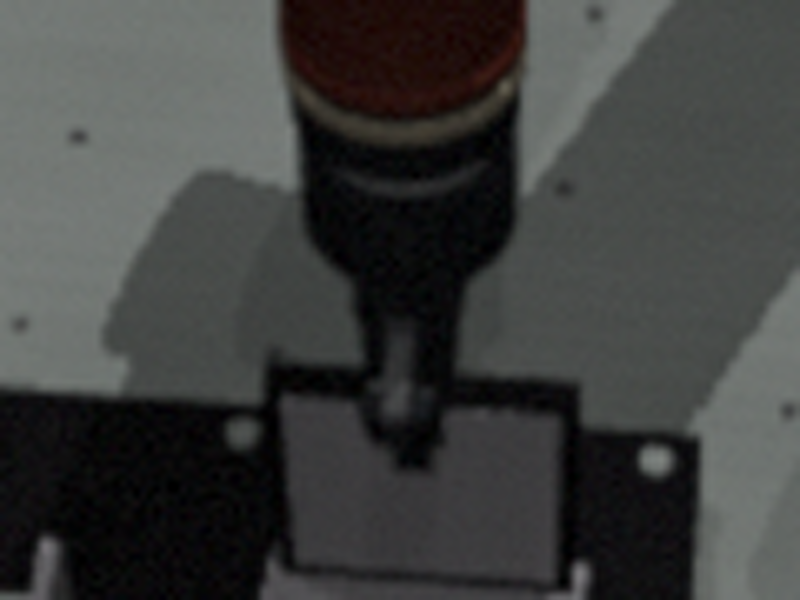

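Call:
servo_tool:
  commands:
    - [[0, 0, 0], 0]
    - [[0, -0.2, 0], 0]
    - [[0, -0.4, 0], 0]
    - [[-0.05, -0.6, 0], 0]
    - [[-0.1, -0.8, 0], 0]
    - [[-0.15, -1.0, 0], 0]
    - [[-0.2, -1.2, 0], 0]
    - [[-0.25, -1.4, 0], 0]
    - [[-0.3, -1.6, 0], 0]
    - [[-0.3, -1.8, 0], 0]
    - [[-0.3, -2.0, 0], 0]
  gripper: 0.68

```text
time_s: 9.43
eef_pos: [0.5742, -0.0228, 0.1718]
tcp_rot: [1.166, 1.237, -1.172]
wrist_force: [-0.7, 0.3, 0.5]
finger_gap: 0.0271
```

```bash
python3 - <<'E'
from h import *
plan((.5625,-.0230,.172),3.05)
o=observe();cv2.imwrite('pics/w6.png',capture('wrist')[:,:,::-1])
E
```

```text
t 9.43 pos [ 0.5742 -0.0228  0.1718] yaw 3.17 gap 0.0271 F [-0.68  0.33  0.54] M [ 0.01  0.08 -0.02]
shift cm [-0.02 -1.17 -0.05] turn 0.002 q [-10.  24.  -7.  59.  -0.  77.]
```

View pics/w6.png

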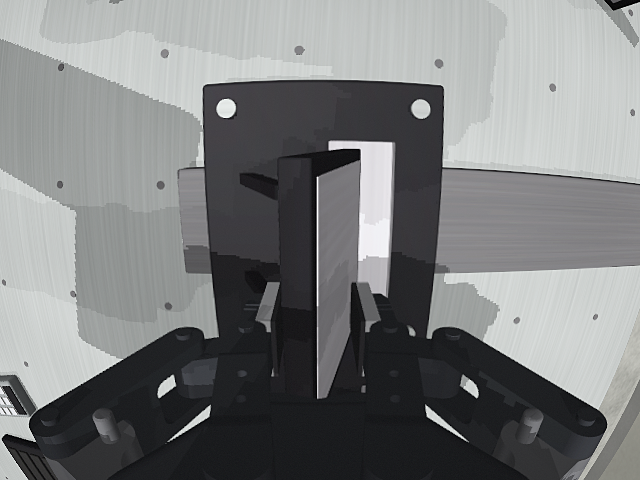

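Call:
servo_tool:
  commands:
    - [[0, -0.1, 0], 0]
    - [[0, -0.2, 0], 0]
    - [[0, -0.3, 0], 0]
    - [[0, -0.45, 0], 0]
    - [[0, -0.6, 0], 0]
    - [[0, -0.75, 0], 0]
    - [[0, -0.9, 0], 0]
    - [[0, -1.05, 0], 0]
    - [[0, -1.2, 0], 0]
    - [[0, -1.3, 0], 0]
    - [[0, -1.3, 0], 0]
  gripper: 0.6

```text
time_s: 10.4
eef_pos: [0.5608, -0.0236, 0.1719]
tcp_rot: [1.166, 1.237, -1.172]
wrist_force: [-0.1, 1.2, 0.1]
finger_gap: 0.0342
```

```bash
python3 - <<'E'
from h import *
plan((.5625,-.0230,.172),3.05)
o=observe();cv2.imwrite('pics/w7.png',capture('wrist')[:,:,::-1])
cv2.imwrite('pics/s7.png',capture('scene')[:,:,::-1])
crop('pics/s7.png',240,150,360,240,'pics/s7c.png')
E
```

```text
t 10.4 pos [ 0.5608 -0.0236  0.1719] yaw 3.16 gap 0.0342 F [-0.13  1.17  0.08] M [-0.02  0.01 -0.02]
shift cm [-0.01  0.18 -0.05] turn 0.002 q [-10.  23.  -9.  58.  -0.  77.]
pics/s7c.png 6.666666666666667
```

View pics/w7.png

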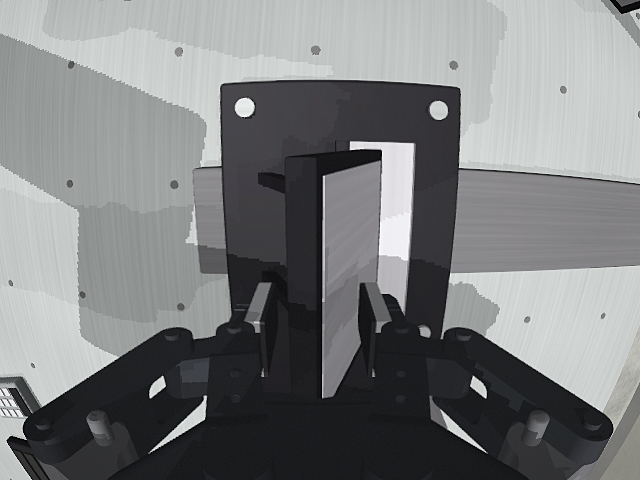

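View pics/s7c.png

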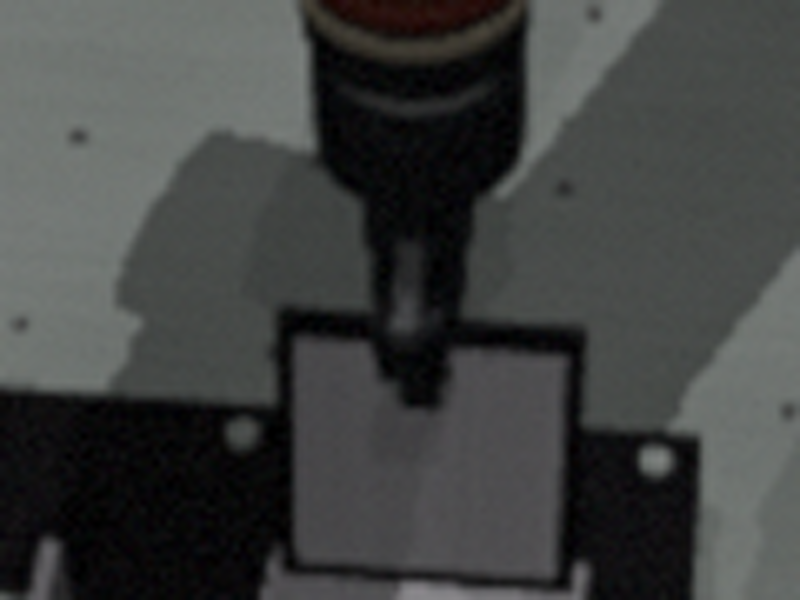

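Call:
servo_tool:
  commands:
    - [[-1, 0, 0], 0]
    - [[-3, 0, 0], 0]
    - [[-6, 0, 0], 0]
    - [[-10, 0, 0], 0]
    - [[-13, 0, 0], 0]
    - [[-13, 0, 0], 0]

```text
time_s: 11.0
eef_pos: [0.564, -0.0238, 0.309]
tcp_rot: [1.169, 1.229, -1.166]
wrist_force: [0.4, 0.1, -0.1]
finger_gap: 0.0341
```

```bash
python3 - <<'E'
from h import *
plan((.56,-.0230,.30),3.05)
o=observe();np.save('w8.npy',o,allow_pickle=True);cv2.imwrite('pics/w8.png',capture('wrist')[:,:,::-1])
cv2.imwrite('pics/s8.png',capture('scene')[:,:,::-1])
crop('pics/s8.png',240,150,360,240,'pics/s8c.png')
crop('pics/w8.png',200,80,420,320,'pics/w8c.png')
E
```

```text
t 11.0 pos [ 0.564  -0.0238  0.309 ] yaw 3.17 gap 0.0341 F [ 0.39  0.1  -0.07] M [-0.05 -0.04  0.02]
shift cm [ 0.9 -0.4 -0.1] turn 0.002 q [-10.  19.   6.  77.  -0.  77.]
pics/s8c.png 6.666666666666667
pics/w8c.png 2.5
```

View pics/w8c.png

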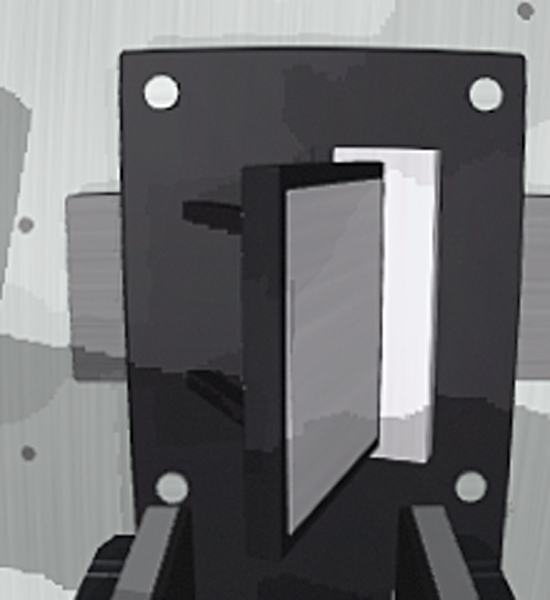

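View pics/s8c.png

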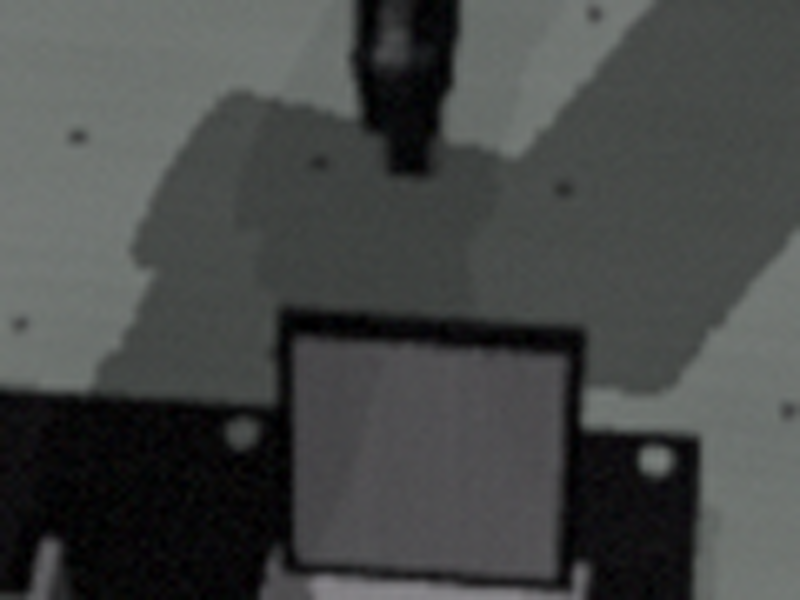

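```bash
python3 - <<'E'
from h import *
o=np.load('w8.npy',allow_pickle=True).item()
B=(R.from_euler('z',3.05,degrees=True)*R.from_euler('y',-20,degrees=True)).as_matrix();O=np.array([.5908,-.0208,.074])
print(B.round(3))
for l in((0,60,120),(0,-60,120),(12,60,0),(12,-60,0),(12,60,120),(12,-60,120),(32,65,0),(32,-65,0)):
    X=O+B@np.array(l)/1e3;u=np.array(proj('scene',X));w=np.array(proj('wrist',X,o))
    print(l,X.round(3),'s8c',((u-[240,150]+.42)*6.667).round(0),'w8c',((w-[200,80]+.3)*2.5).round(0))
E
```

```text
[[ 0.938 -0.053 -0.342]
 [ 0.05   0.999 -0.018]
 [ 0.342  0.     0.94 ]]
(0, 60, 120) [0.547 0.037 0.187] s8c [585. 329.] w8c [243. 162.]
(0, -60, 120) [ 0.553 -0.083  0.187] s8c [278. 307.] w8c [248. 556.]
(12, 60, 0) [0.599 0.04  0.078] s8c [570. 598.] w8c [388. 158.]
(12, -60, 0) [ 0.605 -0.08   0.078] s8c [277. 576.] w8c [382. 445.]
(12, 60, 120) [0.558 0.038 0.191] s8c [583. 345.] w8c [283. 162.]
(12, -60, 120) [ 0.564 -0.082  0.191] s8c [273. 323.] w8c [284. 562.]
(32, 65, 0) [0.617 0.046 0.085] s8c [579. 627.] w8c [438. 146.]
(32, -65, 0) [ 0.624 -0.084  0.085] s8c [258. 604.] w8c [428. 462.]
```

Call:
servo_tool:
  commands:
    - [[-2, -0.3, 4], -0.12]
    - [[-2, -0.6, 8], -0.24]
    - [[-2, -0.9, 12], -0.36]
    - [[-2, -1.2, 16], -0.48]
    - [[-2, -1.2, 18.85], -0.6]
    - [[-2, -1.2, 18.85], -0.72]
    - [[-2, -1.2, 18.85], -0.84]
    - [[-2, -1.2, 18.85], -0.96]
    - [[-2, -1.2, 18.85], -1.08]
    - [[-2, -1.2, 18.85], -1.2]
    - [[-2, -1.2, 18.85], -1.32]
    - [[-2, -1.2, 18.85], -1.44]
  gripper: 0

```text
time_s: 12.1
eef_pos: [0.5602, -0.2122, 0.3229]
tcp_rot: [0.054, 1.573, -0.055]
wrist_force: [-0.5, -1.2, 0.3]
finger_gap: 0.0855
```

Call:
servo_tool:
  commands:
    - [[0, 0, 0], -0.12]
    - [[0, 0, 0], -0.13]
    - [[0, 0, 0], -0.13]

```text
time_s: 12.35
eef_pos: [0.5598, -0.212, 0.322]
tcp_rot: [-0.045, 1.575, 0.046]
wrist_force: [0.9, 0.5, -0.1]
finger_gap: 0.0856
```

```bash
python3 - <<'E'
from h import *
plan((.562,-.2125,.16),93.05)
o=observe();np.save('w9.npy',o,allow_pickle=True);cv2.imwrite('pics/w9.png',capture('wrist')[:,:,::-1])
cv2.imwrite('pics/s9.png',capture('scene')[:,:,::-1])
crop('pics/s9.png',200,150,360,270,'pics/s9c.png')
cv2.imwrite('pics/t9.png',capture('top')[:,:,::-1])
E
```

```text
t 12.35 pos [ 0.5598 -0.212   0.322 ] yaw 93.29 gap 0.0856 F [ 0.94  0.45 -0.12] M [-0.03 -0.03 -0.01]
shift cm [16.19 -0.08  0.29] turn 0.004 q [-28.  24.  15.  82.  -0. -31.]
pics/s9c.png 5.0
```

View pics/w9.png

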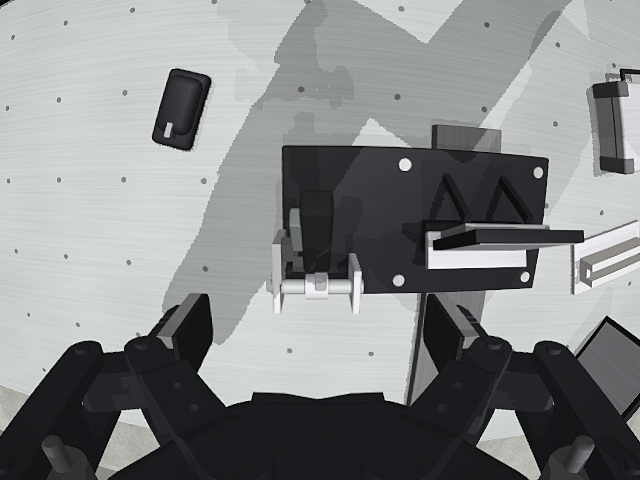

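View pics/s9c.png

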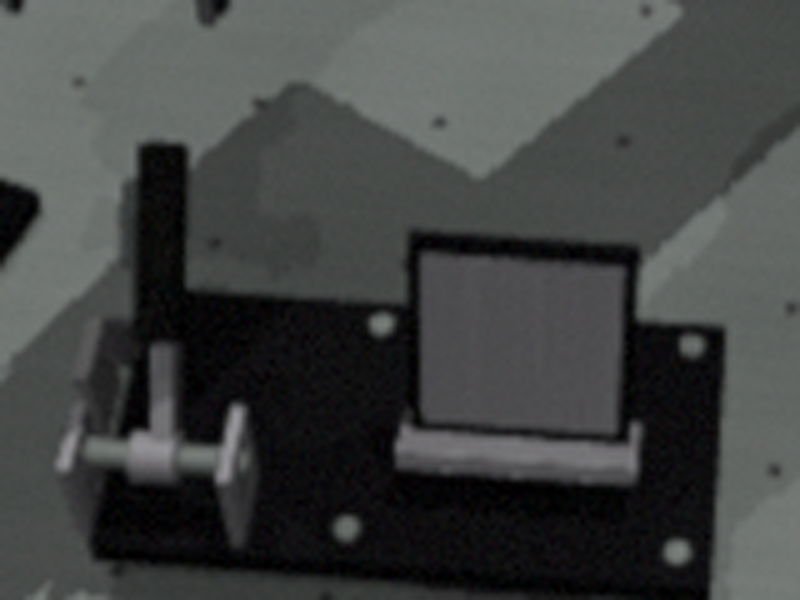

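```bash
python3 - <<'E'
from h import *
im=cv2.imread('pics/w9.png')[180:320,260:380];im=np.clip(im.astype(float)*2,0,255).astype(np.uint8)
cv2.imwrite('pics/c9.png',cv2.resize(im,None,fx=5,fy=4.28*1.168,interpolation=cv2.INTER_CUBIC)[:600])
im=cv2.imread('pics/s9.png')[170:250,205:265];im=np.clip(im.astype(float)*3,0,255).astype(np.uint8)
cv2.imwrite('pics/c10.png',cv2.resize(im,None,fx=7,fy=7,interpolation=cv2.INTER_CUBIC))
E
```

```text
(no output)
```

View pics/c9.png

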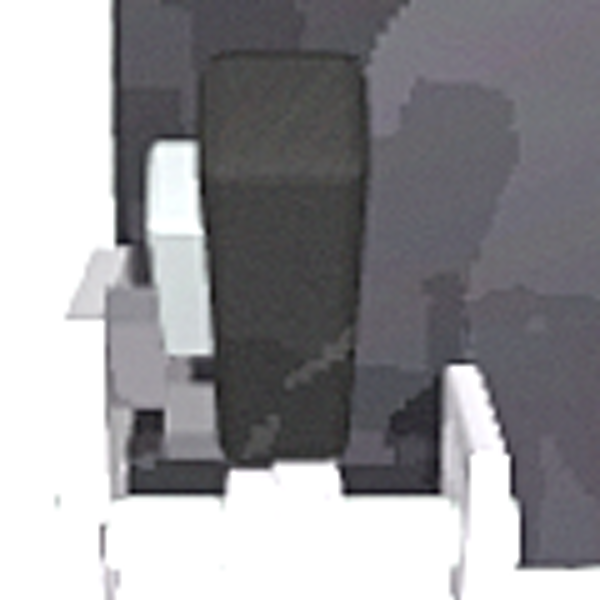

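View pics/c10.png

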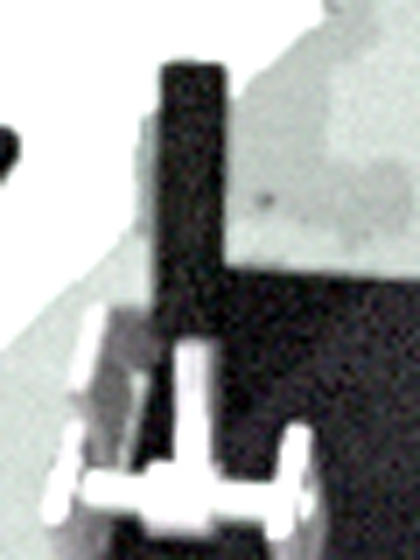

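```bash
python3 - <<'E'
from h import *
o=np.load('w9.npy',allow_pickle=True).item()
a,ra=tri(ray('wrist',316.7,215,o),ray('scene',232.7,179.1));b,rb=tri(ray('wrist',317,271.6,o),ray('scene',232.1,217.9))
print(a.round(4),ra,b.round(4),rb,np.linalg.norm(a-b))
d=(a-b)/np.linalg.norm(a-b);ang=np.degrees(np.arctan2(d[2],np.hypot(*d[:2])));print('angle',ang,'yaw',np.degrees(np.arctan2(d[1],d[0])))
# hinge estimate: carriage frame
O=np.array([.5908,-.0208]);c,s=np.cos(np.radians(3.05)),np.sin(np.radians(3.05));Rm=np.array([[c,-s],[s,c]])
for n,p in(('tip',a),('root',b)): print(n,(Rm.T@(p[:2]-O)).round(4),p[2])
def S(u,v):return 200+u/5-.4,170+v/5-.4
def T(u,v):return 280+u/5-.4,205+v/5-.4
E
```

```text
[ 0.5425 -0.2121  0.218 ] [np.float64(0.00257173369856178), np.float64(0.0025717336985618517)] [ 0.6106 -0.2082  0.1427] [np.float64(0.002614529345571513), np.float64(0.0026145293455715366)] 0.10161804051372626
angle 47.80542019401188 yaw -176.70027677652462
tip [-0.0584 -0.1885] 0.21803273316451469
root [ 0.0098 -0.1882] 0.14274716471255408
```

```bash
python3 - <<'E'
from h import *
o=np.load('w9.npy',allow_pickle=True).item()
for n,x0,y0,x1,y1 in(('t9',395,205,430,275),('s9',205,195,265,265),('w9',260,190,380,320)):
    im=cv2.imread(f'pics/{n}.png')[y0:y1,x0:x1];im=np.clip(im.astype(float)*1.3,0,255).astype(np.uint8)
    s=600/(y1-y0);cv2.imwrite(f'pics/b_{n}.png',cv2.resize(im,None,fx=s,fy=s,interpolation=cv2.INTER_CUBIC));print(s)
E
```

```text
8.571428571428571
8.571428571428571
4.615384615384615
```

View pics/b_t9.png

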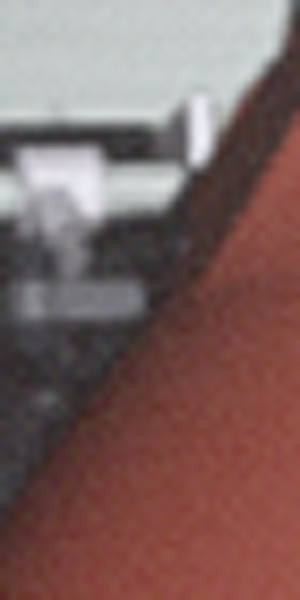

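View pics/b_s9.png

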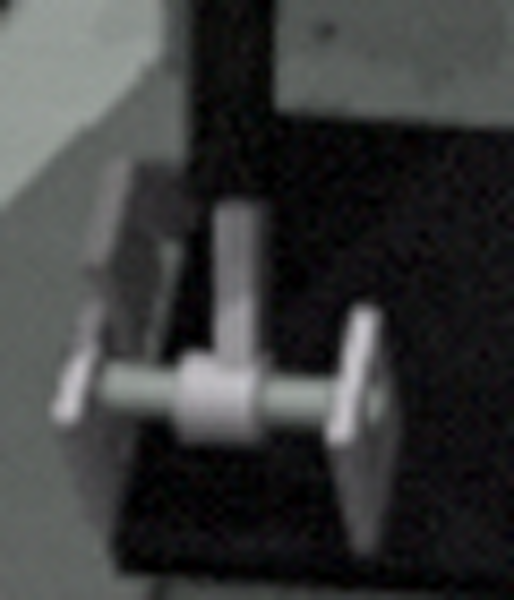

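View pics/b_w9.png

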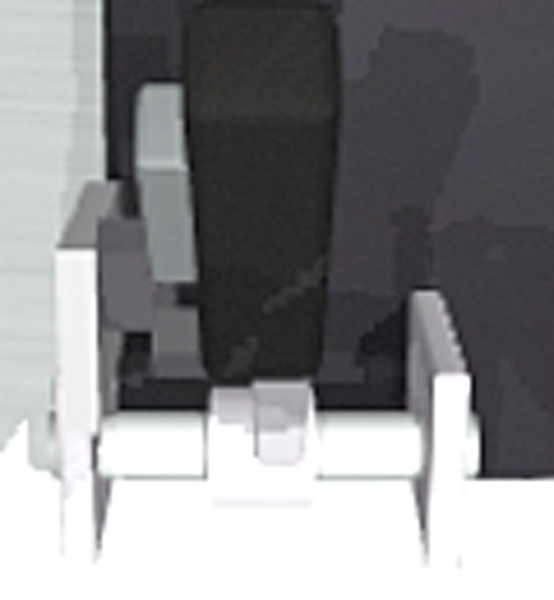

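```bash
python3 - <<'E'
from h import *
o=np.load('w9.npy',allow_pickle=True).item()
print(tri(ray('wrist',276.5,243,o),ray('scene',218.5,214.5)))
print(tri(ray('wrist',276.5,230,o),ray('scene',218.5,214.5)))
print(onz('wrist',276.5,243,.12,o),onz('scene',218.5,214.5,.12))
plan((.5632,-.2110,.162),93.05)
E
```

```text
(array([ 0.59143576, -0.25035095,  0.12500912]), [np.float64(1.1231676367147751e-05), np.float64(1.1231676367078113e-05)])
(array([ 0.58231269, -0.25342773,  0.11260438]), [np.float64(0.001552588544428979), np.float64(0.0015525885444289825)])
[ 0.59288216 -0.25083686  0.12      ] [ 0.5878477  -0.25223359  0.12      ]
t 12.5 pos [ 0.5601 -0.2121  0.3225] yaw 93.28 gap 0.085 F [ 0.63 -0.1   0.26] M [ 0.02 -0.04 -0.04]
shift cm [16.05  0.09  0.37] turn 0.004 q [-28.  24.  15.  82.  -0. -31.]
```

Call:
servo_tool:
  commands:
    - [[3, 0, 0.37], 0.004]
    - [[6, 0, 0.37], 0.004]
    - [[9, 0, 0.37], 0.004]
    - [[12, 0, 0.37], 0.004]
    - [[14, 0, 0.37], 0.004]
    - [[15.5, 0, 0.37], 0.004]
    - [[15.9, 0, 0.37], 0.004]
    - [[15.9, 0, 0.37], 0.004]
    - [[15.9, 0, 0.37], 0.004]
  gripper: 0.35

```text
time_s: 13.25
eef_pos: [0.5636, -0.2121, 0.1643]
tcp_rot: [-0.041, 1.573, 0.041]
wrist_force: [-0.2, 0.2, 0.1]
finger_gap: 0.0554
```

```bash
python3 - <<'E'
from h import *
plan((.5632,-.2110,.162),93.05)
o=observe();np.save('w10.npy',o,allow_pickle=True);cv2.imwrite('pics/w10.png',capture('wrist')[:,:,::-1])
E
```

```text
t 13.25 pos [ 0.5636 -0.2121  0.1643] yaw 93.0 gap 0.0554 F [-0.15  0.16  0.07] M [-0.03  0.02 -0.  ]
shift cm [ 0.23  0.11 -0.04] turn -0.001 q [-28.  28.  -3.  60.  -0. -31.]
```

View pics/w10.png

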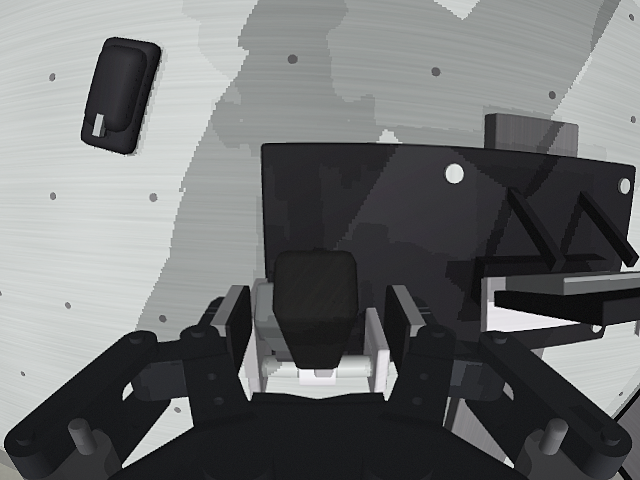

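Call:
servo_tool:
  commands:
    - [[0, 0, 0], 0]
    - [[0, 0, 0], 0]
    - [[0, 0, 0], 0]
    - [[0, 0, 0], 0]
    - [[0, 0, 0], 0]
    - [[0, 0, 0], 0]
  gripper: 1
  squeeze: 30

```text
time_s: 13.8
eef_pos: [0.5647, -0.2136, 0.1663]
tcp_rot: [-0.044, 1.57, 0.038]
wrist_force: [-1.9, -4.1, 5.9]
finger_gap: 0.0252
```

```bash
python3 - <<'E'
from h import *
plan((.5632,-.2110,.162),93.05)
o=observe();cv2.imwrite('pics/w11.png',capture('wrist')[:,:,::-1]);crop('pics/w11.png',180,220,460,400,'pics/w11c.png')
E
```

```text
t 13.8 pos [ 0.5647 -0.2136  0.1663] yaw 92.98 gap 0.0252 F [-1.94 -4.15  5.92] M [-0.84  0.12  0.15]
shift cm [ 0.43  0.26 -0.14] turn -0.001 q [-28.  27.  -3.  60.  -0. -31.]
pics/w11c.png 2.857142857142857
```

View pics/w11c.png

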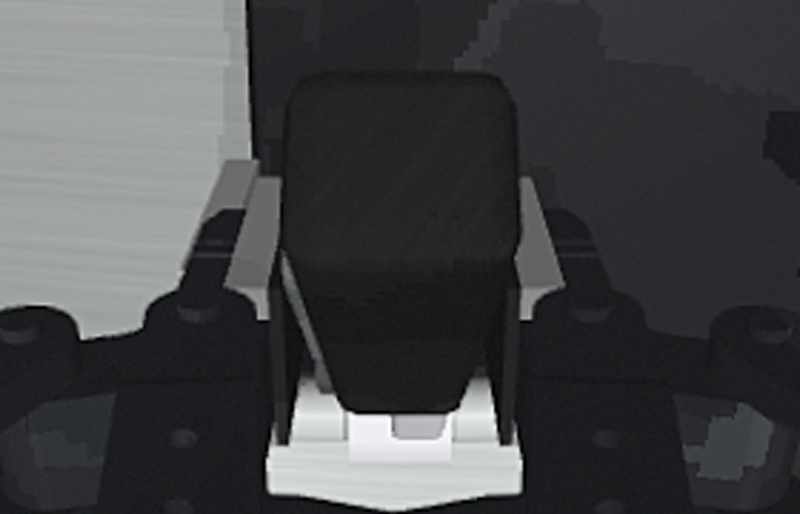

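Call:
servo_tool:
  commands:
    - [[0.28, 0, -0.3], 0]
    - [[0.55, 0, -0.61], 0]
    - [[0.87, 0, -0.92], 0]
    - [[1.19, 0, -1.23], 0]
    - [[1.53, 0, -1.52], 0]
    - [[1.87, 0, -1.8], 0]
    - [[2.23, 0, -2.06], 0]
    - [[2.59, 0, -2.32], 0]
    - [[2.96, 0, -2.56], 0]
    - [[3.34, 0, -2.79], 0]
    - [[3.73, 0, -3.0], 0]
    - [[4.12, 0, -3.2], 0]

```text
time_s: 14.85
eef_pos: [0.5339, -0.2154, 0.1262]
tcp_rot: [-0.044, 1.567, 0.038]
wrist_force: [1.0, 1.2, 5.4]
finger_gap: 0.0251
```

```bash
python3 - <<'E'
from h import *
plan((.522,-.2136,.078),93.05)
o=observe();cv2.imwrite('pics/w12.png',capture('wrist')[:,:,::-1]);crop('pics/w12.png',180,180,460,380,'pics/w12c.png')
E
```

```text
t 14.85 pos [ 0.5339 -0.2154  0.1262] yaw 93.0 gap 0.0251 F [1.   1.2  5.38] M [ 0.42 -0.6   0.11]
shift cm [ 4.81  0.26 -1.19] turn -0.001 q [-29.  26. -11.  53.  -0. -32.]
pics/w12c.png 2.857142857142857
```

View pics/w12c.png

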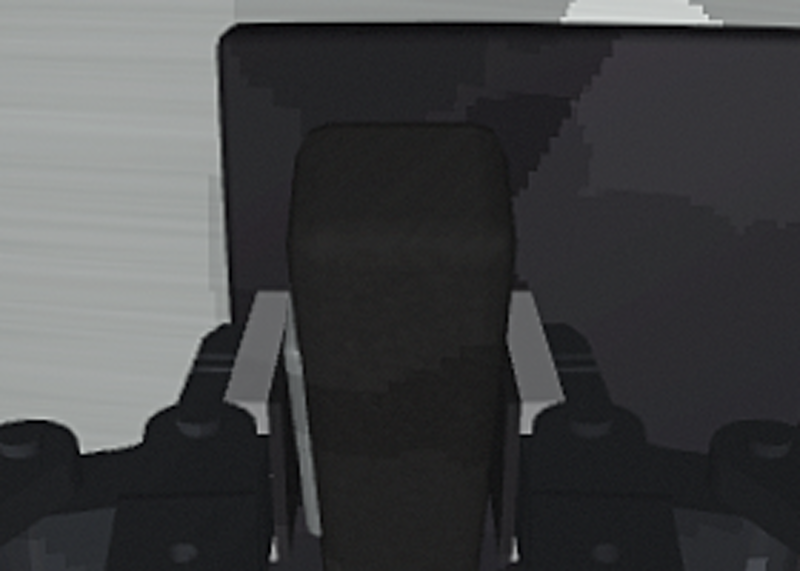

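Call:
servo_tool:
  commands:
    - [[0.4, 0, -0.19], 0]
    - [[0.81, 0, -0.37], 0]
    - [[1.23, 0, -0.53], 0]
    - [[1.65, 0, -0.67], 0]
    - [[2.07, 0, -0.8], 0]
    - [[2.5, 0, -0.91], 0]
    - [[2.93, 0, -1.01], 0]
    - [[3.36, 0, -1.1], 0]
    - [[3.8, 0, -1.17], 0]
    - [[4.2, 0, -1.22], 0]
    - [[4.5, 0, -1.25], 0]
    - [[4.7, 0, -1.26], 0]

```text
time_s: 15.9
eef_pos: [0.5215, -0.2161, 0.08]
tcp_rot: [-0.044, 1.566, 0.038]
wrist_force: [-9.8, 8.0, 42.9]
finger_gap: 0.025
```

Call:
servo_tool:
  commands:
    - [[0.1, 0, 0], 0]
    - [[0.2, 0, 0], 0]
    - [[0.3, 0, 0], 0]
    - [[0.35, 0, 0], 0]

```text
time_s: 16.23
eef_pos: [0.5216, -0.2161, 0.0799]
tcp_rot: [-0.045, 1.565, 0.037]
wrist_force: [-14.1, 6.7, 46.5]
finger_gap: 0.0252
```

Call:
servo_tool:
  commands:
    - [[0, 0, 0], 0]
    - [[0, 0, 0], 0]

```text
time_s: 16.4
eef_pos: [0.5215, -0.2161, 0.0807]
tcp_rot: [-0.045, 1.565, 0.037]
wrist_force: [-1.4, 1.6, 3.3]
finger_gap: 0.0253
```

Call:
servo_tool:
  commands:
    - [[0, 0, 0], 0]
    - [[0, 0, 0], 0]
    - [[0, 0, 0], 0]
    - [[0, 0, 0], 0]
  gripper: 0.3

```text
time_s: 16.73
eef_pos: [0.5213, -0.2159, 0.0803]
tcp_rot: [-0.045, 1.565, 0.038]
wrist_force: [0.4, -0.6, 0.2]
finger_gap: 0.0598
```

```bash
python3 - <<'E'
from h import *
plan((.5216,-.2161,.30),93.05)
o=observe();cv2.imwrite('pics/w13.png',capture('wrist')[:,:,::-1])
E
```

```text
t 16.73 pos [ 0.5213 -0.2159  0.0803] yaw 93.02 gap 0.0598 F [ 0.4  -0.64  0.22] M [-0.01 -0.01 -0.03]
shift cm [-21.97  -0.12   0.13] turn -0.001 q [-30.  28. -16.  46.  -0. -33.]
```

View pics/w13.png

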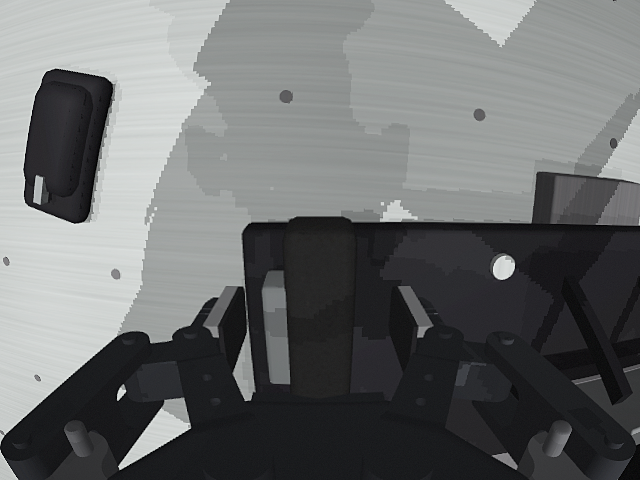

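Lever is down, button has sprung out, hand is free. Lifting clear and checking the mirror.

Call:
servo_tool:
  commands:
    - [[-2, 0, 0], 0]
    - [[-5, 0, 0], 0]
    - [[-9, 0, 0], 0]
    - [[-13, 0, 0], 0]
    - [[-17, 0, 0], 0]
    - [[-20, 0, 0], 0]
    - [[-22, 3, -2], 0]
    - [[-22, 7, -4], 0]
    - [[-22, 10, -6], 0]
    - [[-22, 10, -6], 0]

```text
time_s: 17.62
eef_pos: [0.451, -0.1136, 0.2998]
tcp_rot: [-0.045, 1.567, 0.041]
wrist_force: [1.9, -0.3, 0.7]
finger_gap: 0.0597
```

```bash
python3 - <<'E'
from h import *
plan((.5216,-.2161,.30),93.05)
o=observe();np.save('w14.npy',o,allow_pickle=True);cv2.imwrite('pics/w14.png',capture('wrist')[:,:,::-1])
cv2.imwrite('pics/s14.png',capture('scene')[:,:,::-1])
crop('pics/s14.png',190,150,370,285,'pics/s14c.png')
crop('pics/w14.png',280,120,640,390,'pics/w14c.png')
E
```

```text
t 17.62 pos [ 0.451  -0.1136  0.2998] yaw 93.15 gap 0.0597 F [ 1.91 -0.31  0.74] M [-0.01 -0.07  0.  ]
shift cm [  0.02 -10.62   6.49] turn 0.002 q [-23.   8.  -9.  72.  -0. -26.]
pics/s14c.png 4.444444444444445
pics/w14c.png 2.2222222222222223
```

View pics/w14c.png

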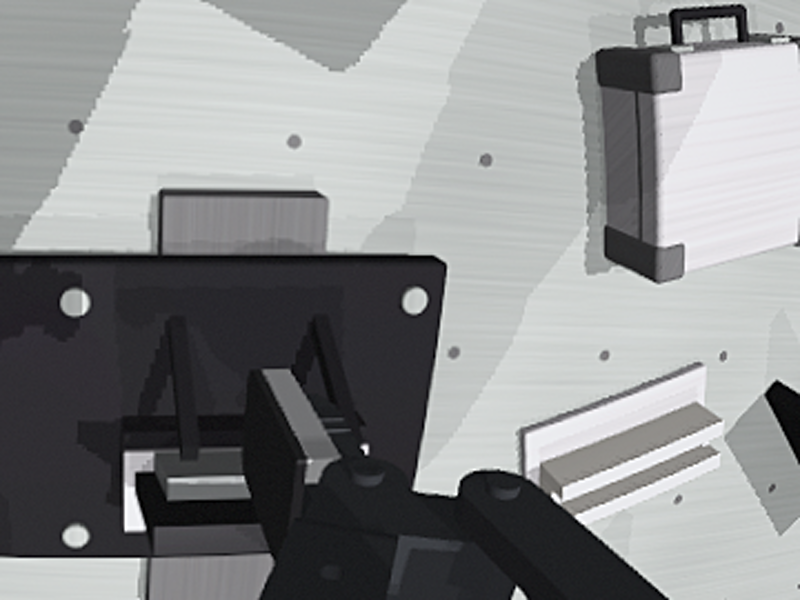

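View pics/s14c.png

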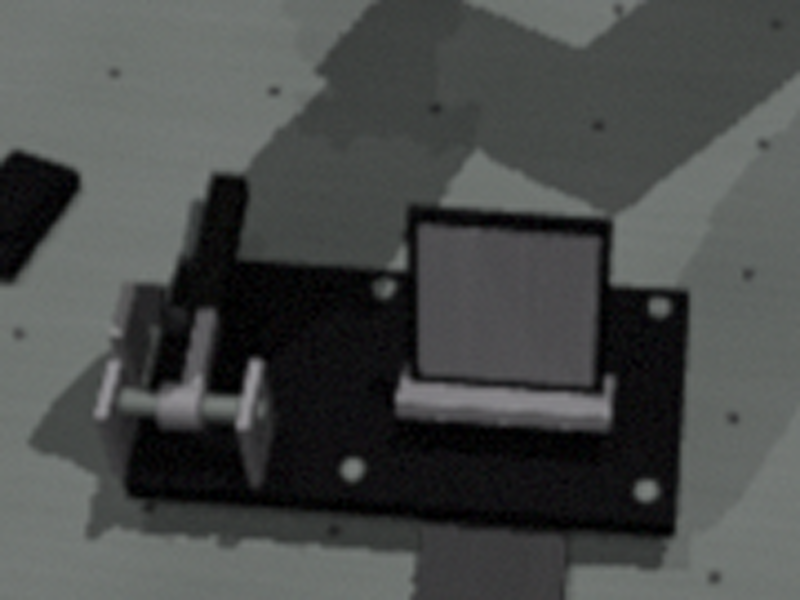

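```bash
python3 - <<'E'
from h import *
o=np.load('w14.npy',allow_pickle=True).item()
B=(R.from_euler('z',3.05,degrees=True)*R.from_euler('y',-20,degrees=True)).as_matrix();O=np.array([.5908,-.0208,.074])
for l in((0,-60,120),(12,-60,120),(0,-60,0),(12,-60,0),(32,-65,0),(0,-65,0),(0,-50,75),(0,50,75)):
    X=O+B@np.array(l)/1e3;u=np.array(proj('scene',X));w=np.array(proj('wrist',X,o))
    print(l,'s14c',((u-[190,150]+.4)*4.444).round(0),'w14c',((w-[280,120]+.3)*2.222).round(0))
im=cv2.imread('pics/w14.png')[300:380,320:410];im=np.clip(im.astype(float)*2.5,0,255).astype(np.uint8)
cv2.imwrite('pics/c14.png',cv2.resize(im,None,fx=7.5,fy=7.5,interpolation=cv2.INTER_CUBIC))
for l in((0,-60,120),(12,-60,120),(0,-60,0),(0,-50,75),(0,-65,0)):
    w=np.array(proj('wrist',O+B@np.array(l)/1e3,o));print(l,((w-[320,300])*7.5).round(0))
E
```

```text
(0, -60, 120) s14c [407. 205.] w14c [157. 529.]
(12, -60, 120) s14c [404. 215.] w14c [157. 560.]
(0, -60, 0) s14c [410. 373.] w14c [137. 473.]
(12, -60, 0) s14c [407. 384.] w14c [137. 496.]
(32, -65, 0) s14c [394. 402.] w14c [127. 533.]
(0, -65, 0) s14c [402. 372.] w14c [127. 473.]
(0, -50, 75) s14c [425. 271.] w14c [172. 503.]
(0, 50, 75) s14c [592. 283.] w14c [396. 493.]
(0, -60, 120) [228. 432.]
(12, -60, 120) [226. 537.]
(0, -60, 0) [161. 243.]
(0, -50, 75) [278. 345.]
(0, -65, 0) [128. 243.]
```

View pics/c14.png

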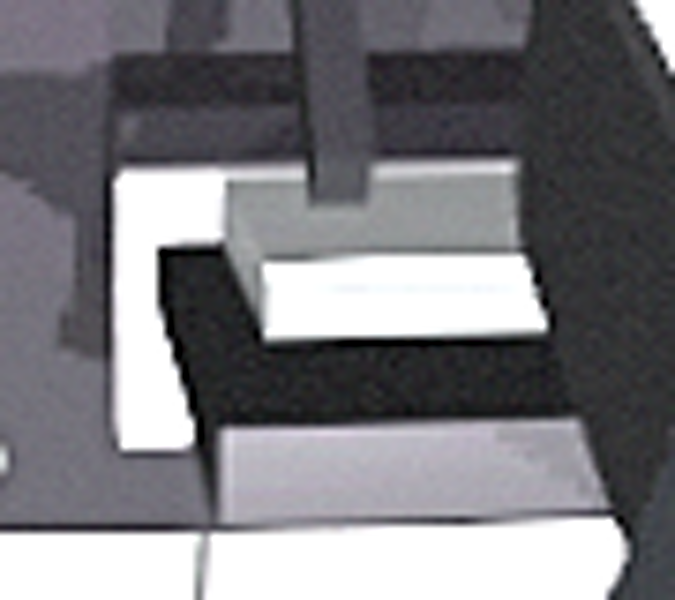

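```bash
python3 -c "
from station import *
print(finish_job())"
```

```text
the job is handed in; nothing more can be done
None
```

The mirror is leaning on the carriage and the brake lever is fully down. The job was handed in at about 18 s of the 54 s allowed.

**What I did**
- I took the smallest mirror, the 120 mm one in the stand, by its top edge.
- I set it on the ledge upright until it touched, and slid it back until its bottom edge met the backstop (about 3 N). The tool can't tilt, so I then opened the fingers a little and let the mirror lean back on the rear finger until it rested on the backstop by itself.
- After that I squeezed the lever grip. The gap closed to 25 mm, so the button was fully in. I swung the lever down to its stop, let go and moved the hand clear.

**Last checks**
- **Mirror seating:** in the wrist picture, the lower back corner and the back surface along the backstop line up with the seated pose to within about 1.5 mm. The bright face is outwards.
- **Mirror centring:** the scene picture shows it centred to about 0.5 mm.
- **Lever:** the grip ended about 9 mm above hinge height, which matches 4° on the stop. The button had sprung back out.
- **Case and mouse:** the arm did not touch either one, and both show in the late pictures. I did not measure their positions again.

**What was less clean**
- First contact with the ledge was about 12 N, more than I aimed for.
- At the lever stop the fingers pressed down with a wrist force of about 46 N for a moment. That was the fingertips, not the gripper body, and it is under the 120 N wrist limit.
- The wrist camera and the fixed cameras disagreed by 2–5 mm sideways at the lever and carriage. I averaged them there, and the grip still closed properly.

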